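Tamp a colour sample home in the meter's sprung well

TASK

Take the tamper by its handle and, with its flat steel foot, press the sample in the colour meter's well squarely down until its sprung plate bottoms out level; bear down on it there with about 20 N for a second, but never more than 30 N or the sample cracks. Then stand the tamper upright in its black rest dish and let go, leaving the sample fully down and level and everything else on the bench where it is.

Things in the scene. Friction and masses are not known exactly. Their poses are not given: they have to be found in the camera images.
- tamper: Hand tamper, about 0.28 kg, standing upright on the bench: round flat steel foot 44 mm across and 22 mm high, and above it a round dark wooden handle 26 mm across up to 97 mm. Origin: centre of the underside of the foot; z up along the handle.
- meter: Colour meter, fixed to the bench, white block 120 x 120 mm and 50 mm high with a round vertical well 56 mm across in the middle of its top; behind the block (its +x) a grey housing 70 mm deep, 120 mm wide and 70 mm high. Origin: on the bench under the well's axis; z up.
- well_mouth (a point): Centre of the well's mouth, on the meter's top face, 50 mm above the bench.
- stage (a joint): How far the sprung plate in the well has been pushed down: 0 is up (sample face 4 mm below the well's mouth), 0.014 m is bottomed out on a hard stop (face 18 mm below). It may start a few mm down. A spring and a grip ring resist: moving it takes 9 N at the top to 12.5 N near the bottom, and the ring holds the plate wherever it is left.
- tablet: The sample: pale disc 47 mm across on a metal plate 50 mm across, in the well. Origin: centre of its top face; z is the face normal. It rocks stiffly to any side on a central pivot (about 0.04 N m to turn it, up to 0.15 rad) and stays as left; it starts tilted. A flat foot pressed on squarely brings it level. The reading of its pose is too coarse to gauge the pressing force.
- rest: Tamper's rest, fixed to the bench: round black dish 68 mm across, 10 mm high, with a recess 60 mm across whose floor is 4 mm above the bench. Origin: centre of its underside, z up.
- dropper1: Bystander, leave alone: amber dropper bottle 36 mm across, 94 mm high, standing. Origin: centre of its underside.
- dropper2: Bystander, leave alone: amber dropper bottle, as dropper1. Origin: centre of its underside.
- dropper3: Bystander, leave alone: clear dropper bottle, as dropper1. Origin: centre of its underside.
- plug1: Bystander, leave alone: green wax plug, cylinder 42 mm across, 42 mm high. Origin: centre of its underside.
- plug2: Bystander, leave alone: cream wax plug, cylinder 44 mm across, 45 mm high. Origin: centre of its underside.
- beaker: Bystander, leave alone: empty glass beaker 64 mm across, 85 mm high. Origin: centre of its underside.
- chip_box: Bystander, leave alone: white card box 90 x 60 x 45 mm. Origin: centre of its underside.
- spatula: Bystander, leave alone: spatula lying on the bench, pointing along its x. Origin: centre of its underside.
There are look-alikes about, which are no part of the job. There is more than one size of the rest; the job needs the smallest.

How it is judged:
By the outcome, as a careful person would: the job done as asked, in the order asked, and still so for the second after the job is handed in, with the robot touching nothing.
It also fails if it takes over 72 s, if anything falls off the work surface, if the arm or the gripper's body presses on something with over 40 N, if the wrist force passes 120 N, or if a joint passes its speed limit or range.

ROBOT

A 7-joint arm with a two-finger parallel gripper is mounted at the origin on the work surface. World frame = base frame: x ahead of the robot, y to its left, z up, the work surface at z = 0. Lengths are in m, angles in rad, forces in N, time in s.
With the tool pointing down it reaches from about 0.4 to 0.85 m from the base axis. Payload 6.9 kg.
Tool frame: the origin (TCP) lies midway between the tips of the shut fingers; the grasp point (between the pads) lies behind it (ctrl.pinch_z is the z of the grasp point in the tool frame, in m); z points along the fingers, y is the line along which they close (so a half turn about z gives the same grasp; the last joint's range is limited). The gripper opens to 85 mm and grips with 20 to 120 N. Pads are 22 mm wide; open, the fingers measure 114 mm over their backs; the gripper's body (76 mm by 85 mm) begins 54 mm behind the grasp point. The pads swing forward as they close: fully open they stand 13 mm farther back than shut.
Start: joints at [-1.169, 0.507, -0.238, 1.5, 0.126, 1.149, -0.155], TCP at [0.182, 0.598, 0.231] pointing down, gripper open.
Joint ranges: [-3.08, 3.08], [-0.24, 2.05], [-1.43, 1.35], [0, 2.5], [-1.52, 4.66], [0.17, 1.96], [-2.89, 2.89]. Speed limits (rad/s): [2.39, 2.39, 3.14, 3.14, 3.14, 3.14, 3.14].

INTERFACE

Orientations are given as a unit quaternion [w, x, y, z].
In Python, from station import ctrl, get_state, vision, ticket, models gives the robot as it stands. Calls block until the motion is done:
- ctrl.movep(position, orientation): joint-space move of the TCP to a pose.
- ctrl.movel(position, frame=None, max_speed=0.15): straight line of the TCP; frame=None keeps the orientation; max_speed is the mean speed in m/s.
- ctrl.set_joints(angles): joint-space move.
- ctrl.ungrasp() and ctrl.close_gripper(force=None): open the fingers fully, or close them until they stop; force is the grip in N (None keeps the last).
- ctrl.pause(seconds).
- ctrl.ik(position, orientation): joint angles nearest the present ones, or None.
- get_state(): the state.
- vision.grab_frame(name): name is "scene" or "top" or "wrist"; returns (picture, depth): 420x560x3 uint8, blue, green, red; 420x560 float32, m along the optical axis (not along the pixel's ray), 0 where there is no reading.
- vision.camera_info(name): a dict with "mtx" (3x3 intrinsics, pixels), "dist_coeffs" ([k1, k2, p1, p2, k3] as OpenCV has them; the pictures are not rectified), "R" (3x3) and "t" (3): a world point X has camera coordinates R X + t; the wrist camera has in their place "hand_eye" (4x4, takes a point from camera to tool coordinates, whose origin is the TCP and whose axes are the flange's). Camera axes: x right, y down, z forward; pixel columns grow to the right and rows downward; lengths in m; the calibration is good to about 2 mm. A picture is of the moment at which its call begins: read the wrist's pose just before it. camera_info takes no time and is no camera call.
A pose or a line that the arm cannot do raises ctrl.Unreachable and nothing moves.
- ticket.close_job(): hands the job in; it is judged then, once.
Trained networks look in the newest picture that a camera, given by its name, has taken for a name from the list of things; names that differ only in an ending like _2 or _b are one class to them, and where a whole thing is asked for, a point or a joint stands for the part that bears it (a point fixed in the world has none). Each returns a list of dicts, best first, with "p" (0 to 1); they miss things now and then, are a little off and sometimes report something else, mostly with a low value. They report only what shows in the picture. A call takes as long as a camera call. They do not tell look-alikes from the thing itself.
- models.recognise(camera, target): "point" ([column, row] in pixels, amid what is visible of it).
- models.masks_of(camera, target): "mask" (420x560 bool, what is visible of it) and "point" ([column, row] in pixels, amid what is visible of it).
The state is a dict: "time": time; "qpos": joint angles; "qd": joint speeds; "tau": joint torques, N m; "tcp_pos": TCP position; "eef_rot": TCP orientation; "contact_force": force on the tool from outside, world axes, zero at the start; "wrist_torque": the same for the moment, N m; "width": finger opening in m; "gripper_force": force on a finger pad.
Only numpy, scipy, OpenCV 4.12 (cv2) and the standard library are available. Lean on these libraries where they do the work, as an engineer would, in place of code of your own. Each camera call takes 0.05 s, during which the arm holds its last target. There are 200 camera calls.

## Working session

There is one attempt and no reset: what is moved stays moved. The work goes in short steps, each a Python script; the robot and the scene stay as the last script left them, time stands still between calls to the robot, and variables do not carry over. Pictures are saved under pics/ and viewed, at most 10 in all, crops included, and the job is handed in when it is done.

```bash
ls; mkdir -p pics
python3 - <<'E'
from station import ctrl,get_state,vision,models
import cv2,numpy as np
s=get_state();print({k:np.round(v,3).tolist() for k,v in s.items()},ctrl.pinch_z)
ims=[]
for c in("scene","top"):
    im,d=vision.grab_frame(c);cv2.imwrite(f"pics/{c}0.png",im);np.save(f"pics/{c}0.npy",d)
    i=vision.camera_info(c);print(c,np.round(i["mtx"],1).tolist(),np.round(i["dist_coeffs"],3),np.round(i["R"],3).tolist(),np.round(i["t"],3))
    for t in("tamper","meter","tablet","rest"):
        print(t,[(np.round(r["point"]).tolist(),round(r["p"],2)) for r in models.recognise(c,t)])
print(get_state()["time"])
E
```

```text
pics
{'time': 0.0, 'qpos': [-1.169, 0.508, -0.238, 1.501, 0.126, 1.149, -0.155], 'qd': [-0.0, 0.002, 0.001, -0.0, 0.001, 0.001, 0.0], 'tau': [0.0, -62.058, -2.187, -24.965, 0.013, 0.012, 0.0], 'tcp_pos': [0.182, 0.597, 0.23], 'eef_rot': [-0.0, 0.147, 0.989, -0.001], 'contact_force': [0.508, -0.76, -0.432], 'wrist_torque': [0.038, 0.004, -0.016], 'gripper_force': 0.0, 'width': 0.085} -0.0187
scene [[440.0, 0.0, 270.9], [0.0, 440.0, 207.6], [0.0, 0.0, 1.0]] [-0.014  0.     0.     0.     0.   ] [[-0.744, 0.668, -0.016], [0.513, 0.556, -0.654], [-0.428, -0.495, -0.756]] [ 0.377 -0.225  1.408]
tamper [([411.0, 297.0], 0.74), ([264.0, 210.0], 0.71), ([332.0, 254.0], 0.54)]
meter [([323.0, 272.0], 0.57)]
tablet [([330.0, 258.0], 0.75), ([323.0, 268.0], 0.52)]
rest [([175.0, 182.0], 0.79), ([216.0, 170.0], 0.62), ([222.0, 203.0], 0.58), ([412.0, 297.0], 0.47), ([323.0, 270.0], 0.41)]
top [[433.8, 0.0, 283.9], [0.0, 433.8, 206.8], [0.0, 0.0, 1.0]] [-0.084  0.     0.     0.     0.   ] [[0.006, -1.0, -0.007], [-0.994, -0.005, -0.107], [0.107, 0.008, -0.994]] [-0.003  0.539  1.169]
tamper [([298.0, 220.0], 0.56)]
meter [([205.0, 209.0], 0.92)]
tablet [([206.0, 219.0], 0.63), ([338.0, 288.0], 0.58)]
rest [([379.0, 184.0], 0.76), ([367.0, 218.0], 0.72), ([331.0, 195.0], 0.71)]
0.5
```

View pics/scene0.png

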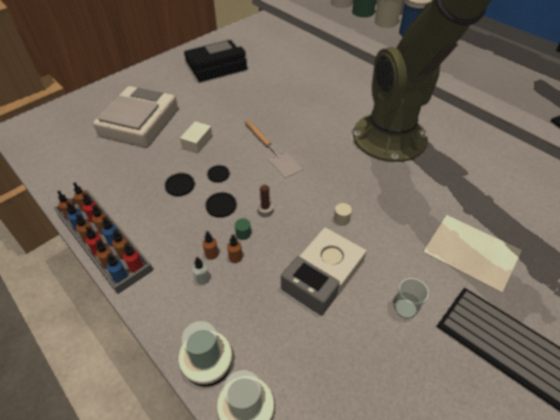

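View pics/top0.png

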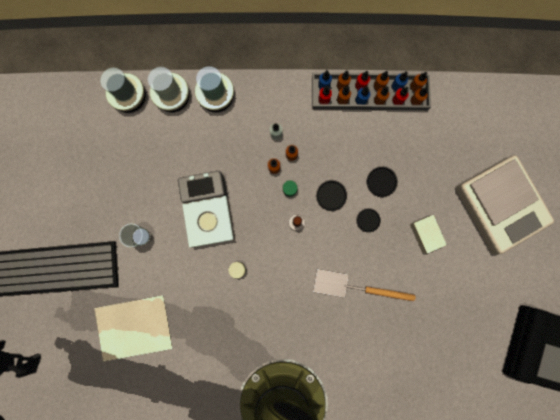

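The scene view shows the tamper at (265,200), the meter at (330,260) and black dishes at (180,184), (218,173) and (221,204). In the top view the tamper is at (297,222), the well at (208,221) and the dishes at (331,195), (382,182) and (368,220). The dish at (368,220) is the smallest.

```bash
cat > h.py <<'E'
from station import ctrl,get_state,vision,models,ticket
import cv2,numpy as np
from scipy.spatial.transform import Rotation as Ro
def q2R(q): return Ro.from_quat(np.roll(q,-1)).as_matrix()
def down(yaw): # tool z down, tool y at angle yaw from world y
    R=Ro.from_euler('z',yaw)*Ro.from_matrix(np.diag([-1.,1,-1])); return np.roll(R.as_quat(),1)
def cam(c,s=None):
    i=vision.camera_info(c)
    if c=="wrist":
        T=np.eye(4);T[:3,:3]=q2R(s["eef_rot"]);T[:3,3]=s["tcp_pos"];T=T@i["hand_eye"];R=T[:3,:3].T;t=-R@T[:3,3]
    else: R,t=np.array(i["R"]),np.array(i["t"])
    return np.array(i["mtx"]),np.array(i["dist_coeffs"]),R,t
def p2w(C,px,z):
    K,D,R,t=C
    u=cv2.undistortPoints(np.array(px,float).reshape(-1,1,2),K,D).reshape(-1,2)
    r=np.c_[u,np.ones(len(u))]@R; o=-R.T@t
    return o+r*((z-o[2])/r[:,2])[:,None]
def w2p(C,X):
    K,D,R,t=C
    return cv2.projectPoints(np.array(X,float).reshape(-1,3),cv2.Rodrigues(R)[0],t,K,D)[0].reshape(-1,2)
def grab(c,name):
    s=get_state();im,d=vision.grab_frame(c);cv2.imwrite(f"pics/{name}.png",im);np.save(f"pics/{name}.npy",d);return im,d,cam(c,s)
E
python3 - <<'E'
from h import *
C=cam("top");S=cam("scene")
for n,p,z in(("tamper",(297,221),.09),("well",(208,221),.05),("r_s",(368,220),.01),("r2",(331,195),.01),("r3",(382,182),.01),("plug1",(290,188),.042),("plug2",(237,270),.045)):
    print(n,np.round(p2w(C,[p],z),3))
for n,p,z in(("tamper",(265,188),.097),("well",(331,256),.05),("r_s",(218,173),.01),("r2",(221,204),.01),("r3",(180,184),.01)):
    print(n,np.round(p2w(S,[p],z),3))
im=cv2.imread("pics/top0.png",0)
_,l,st,ce=cv2.connectedComponentsWithStats((im<40).astype(np.uint8))
for s,c in zip(st,ce):
    if 300<s[4]<1500 and 300<c[0]<400: print(s,c.round(1),p2w(C,[c],.007).round(4))
print(vision.camera_info("wrist"))
E
```

```text
tamper [[ 0.495 -0.036  0.09 ]]
well [[0.497 0.205 0.05 ]]
r_s [[ 0.505 -0.236  0.01 ]]
r2 [[ 0.575 -0.133  0.01 ]]
r3 [[ 0.613 -0.278  0.01 ]]
plug1 [[ 0.59  -0.017  0.042]]
plug2 [[0.366 0.125 0.045]]
tamper [[ 0.498 -0.031  0.097]]
well [[0.501 0.21  0.05 ]]
r_s [[ 0.507 -0.234  0.01 ]]
r2 [[ 0.575 -0.131  0.01 ]]
r3 [[ 0.615 -0.273  0.01 ]]
[367 168  30  29 656] [381.5 181.5] [[ 0.6149 -0.2772  0.007 ]]
[317 181  29  29 649] [331.3 195.2] [[ 0.5749 -0.1339  0.007 ]]
[357 210  23  21 382] [368.1 220.1] [[ 0.5051 -0.2372  0.007 ]]
{'mtx': array([[319.51567664,   0.        , 274.46761281],
       [  0.        , 319.51567664, 214.16329472],
       [  0.        ,   0.        ,   1.        ]]), 'dist_coeffs': array([-0.07195983,  0.        ,  0.        ,  0.        ,  0.        ]), 'hand_eye': array([[-1.10593353e-03, -9.64134079e-01, -2.65413366e-01,
         6.64639718e-02],
       [ 9.99999388e-01, -1.05815406e-03, -3.23007359e-04,
         4.15097725e-04],
       [ 3.05741730e-05, -2.65413561e-01,  9.64134659e-01,
        -1.43587152e-01],
       [ 0.00000000e+00,  0.00000000e+00,  0.00000000e+00,
         1.00000000e+00]])}
```

Run:
```python
from h import *
ctrl.movep([0.49,0.205,0.24],down(0)); print(get_state()["time"])
im,d,C=grab("wrist","w_meter"); print(w2p(C,[[.5,.207,.05]]).round(), [(r["point"],round(r["p"],2)) for r in models.recognise("wrist","tablet")])
np.savez("pics/cm.npz",K=C[0],D=C[1],R=C[2],t=C[3])
ctrl.movep([0.49,-0.034,0.26],down(0)); s=get_state();print(s["time"],s["tcp_pos"],s["eef_rot"])
im,d,C=grab("wrist","w_tamper"); print(w2p(C,[[.497,-.034,.097],[.497,-.034,0]]).round(), [(r["point"],round(r["p"],2)) for r in models.recognise("wrist","tamper")])
np.savez("pics/ct.npz",K=C[0],D=C[1],R=C[2],t=C[3])
cv2.imwrite("pics/both.png",np.hstack([cv2.imread("pics/w_meter.png")[:,80:480],cv2.imread("pics/w_tamper.png")[:,80:480]]))
```

```text
2.3167
[[275. 201.]] [([277.7, 198.8], 0.76)]
3.3667 [ 0.49028991 -0.03222011  0.25996756] [ 1.01256010e-04 -9.70917017e-04  9.99999391e-01  5.14254343e-04]
[[272. 203.]
 [273. 185.]] [([269.2, 195.8], 0.83)]
```

View pics/both.png

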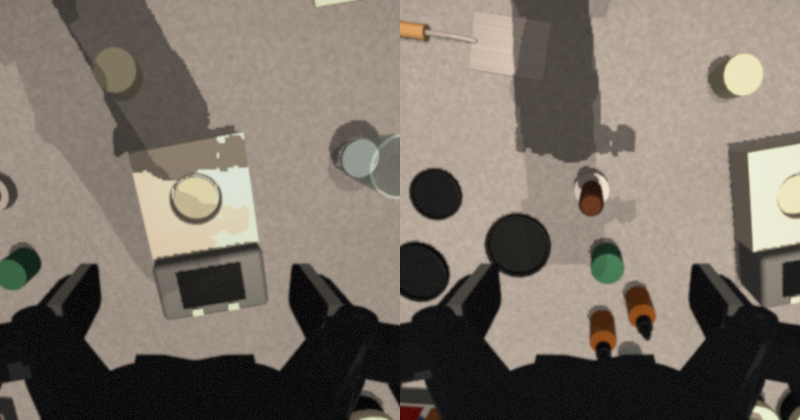

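The tablet sits at about (275,198) in the full-frame meter picture. In the tamper picture the foot is at (272,187) and the handle top at about (271,207). I'll check the fit with overlays.

Run:
```python
from h import *
L=lambda f:(lambda z:(z["K"],z["D"],z["R"],z["t"]))(np.load(f))
M,T=L("pics/cm.npz"),L("pics/ct.npz")
print("well",p2w(M,[(275.5,198.5)],.047).round(4),"handle top",p2w(T,[(271.5,204)],.097).round(4),"foot",p2w(T,[(272,187)],.018).round(4))
a=np.linspace(0,2*np.pi,60)
def crop(f,C,cs,c0):
    im=cv2.imread(f);x,y=c0;k=8
    out=cv2.resize(im[y-35:y+35,x-25:x+25],None,fx=k,fy=k,interpolation=cv2.INTER_CUBIC)
    for X,r in cs:
        P=w2p(C,np.array(X)+np.c_[r*np.cos(a),r*np.sin(a),0*a]);P=((P-[x-25,y-35]+.5)*k).astype(int)
        cv2.polylines(out,[P],True,(255,0,255),1)
    return out
w=p2w(M,[(275.5,198.5)],.05)[0];h=[.497,-.034]
cv2.imwrite("pics/fit.png",np.hstack([crop("pics/w_meter.png",M,[(w,.028)],(275,198)),crop("pics/w_tamper.png",T,[(h+[.097],.013),(h+[.022],.022)],(272,195))]))
```

```text
well [[0.4984 0.2076 0.047 ]] handle top [[ 0.4979 -0.0348  0.097 ]] foot [[ 0.4956 -0.0348  0.018 ]]
```

View pics/fit.png

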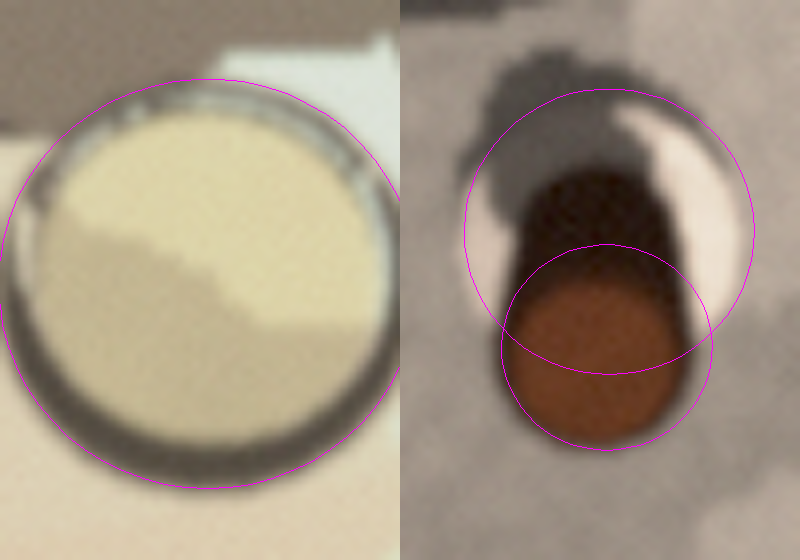

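The well overlay fits to about 0.3 mm. The tamper is offset about 1 mm from my guess, so I put it at (0.498, -0.035). Now I'll grasp it.

Run:
```python
from h import *
from h import p2w
z=np.load("pics/ct.npz");T=(z["K"],z["D"],z["R"],z["t"])
print("rest",p2w(T,[(115,193)],.008).round(4))
def st(m):
    s=get_state();print(m,round(s["time"],2),np.round(s["tcp_pos"],4),np.round(s["contact_force"],2),np.round(s["wrist_torque"],3),round(s["width"],4),s["gripper_force"])
ctrl.movel([.498,-.035,.13]);st("above")
ctrl.movel([.498,-.035,.050],max_speed=.1);st("at")
ctrl.close_gripper(force=90);ctrl.pause(.2);st("closed")
ctrl.movel([.498,-.035,.17],max_speed=.12);ctrl.pause(.3);st("lifted")
ctrl.movel([.4985,.2075,.17],max_speed=.2);ctrl.pause(.3);st("over well")
im,d,C=grab("scene","s_held")
c=w2p(C,[[.4985,.2075,.14]])[0].astype(int);print(c)
cv2.imwrite("pics/held.png",cv2.resize(im[c[1]-60:c[1]+60,c[0]-70:c[0]+70],None,fx=4,fy=4,interpolation=cv2.INTER_CUBIC))
```

```text
rest [[ 0.5048 -0.2365  0.008 ]]
above 4.48 [ 0.4985 -0.0348  0.1306] [ 0.69  0.8  -0.35] [ 0.033  0.026 -0.04 ] 0.0857 0.0
at 5.43 [ 0.4984 -0.035   0.0505] [ 0.35 -0.1  -0.86] [0.068 0.019 0.013] 0.0856 0.0
closed 6.22 [ 0.4982 -0.0351  0.0504] [-1.22 -0.11  6.39] [0.041 0.222 0.045] 0.0241 87.8739845752716
lifted 7.67 [ 0.4978 -0.035   0.1696] [-0.36 -0.27 -2.96] [-0.062 -0.018  0.047] 0.0242 88.25860977172852
over well 9.34 [0.4987 0.2069 0.1701] [ 0.5  -1.01 -2.36] [-0.005  0.014 -0.033] 0.0242 88.25639426708221
[334 231]
```

View pics/held.png

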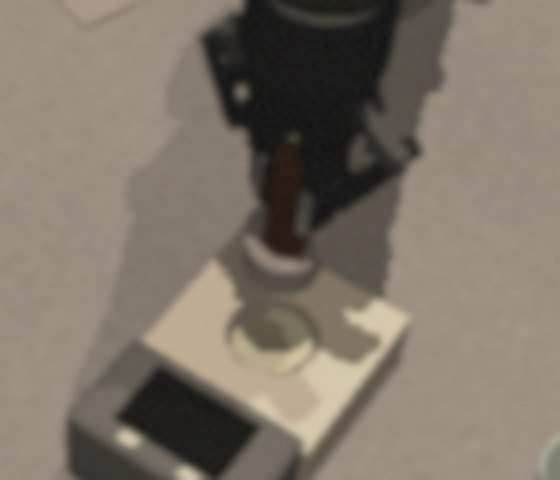

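The foot's rim may be tilted in the hand: its lower edge runs from (245,245) to (310,275). I'll overlay the expected model to check.

Run:
```python
from h import *
s=get_state();print(s["eef_rot"],s["tcp_pos"])
im=cv2.imread("pics/s_held.png");C=cam("scene")
a=np.linspace(0,2*np.pi,60);b=np.array(s["tcp_pos"])-[0,0,.05]
k=10;o=np.array([305,195])
out=cv2.resize(im[195:255,305:345],None,fx=k,fy=k,interpolation=cv2.INTER_CUBIC)
for h,r in((0,.022),(.022,.022),(.022,.013),(.097,.013)):
    P=w2p(C,b+np.c_[r*np.cos(a),r*np.sin(a),h+0*a]);cv2.polylines(out,[((P-o+.5)*k).astype(int)],True,(255,0,255),1)
w,d,W=grab("wrist","w_held")
print(w2p(W,[b,b+[0,0,.097]]))
w=w[130:280,210:310]
w=cv2.resize(w,None,fx=4,fy=4,interpolation=cv2.INTER_CUBIC)
for h,r in((0,.022),(.022,.022)):
    P=w2p(W,b+np.c_[r*np.cos(a),r*np.sin(a),h+0*a]);cv2.polylines(w,[((P-[210,130]+.5)*4).astype(int)],True,(255,0,255),1)
cv2.imwrite("pics/ov.png",np.hstack([out,w]))
```

```text
[ 1.68330950e-05  2.96660513e-04  9.99999956e-01 -9.84974488e-06] [0.49856559 0.20712583 0.17004479]
[[274.32435473 233.88913266]
 [274.3026729  323.90150599]]
```

View pics/ov.png

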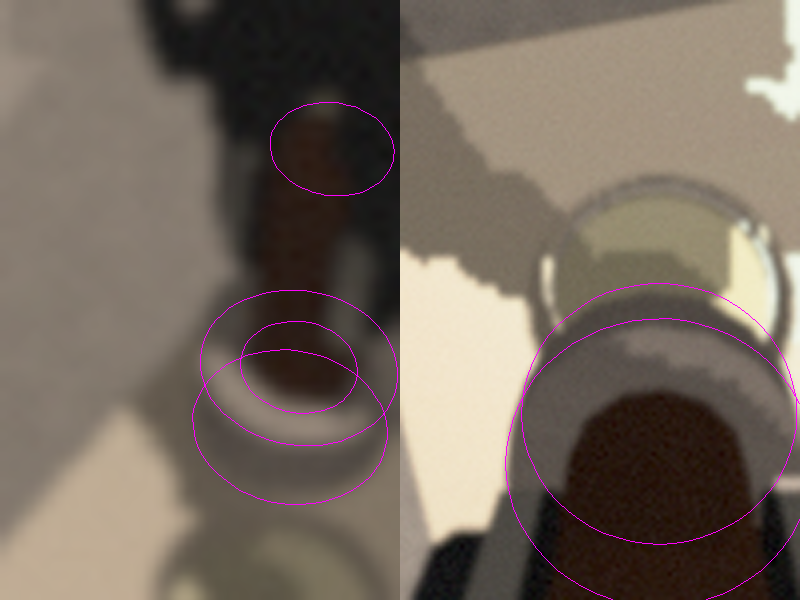

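The foot position agrees with the model, but the picture leaves the tilt unclear. I'll fit it from the depth data.

Run:
```python
from h import *
s=get_state();W=cam("wrist",s);b=np.array(s["tcp_pos"])-[0,0,.05]
def cloud(d,C):
    K,D,R,t=C;v,u=np.nonzero(d>0)
    n=cv2.undistortPoints(np.c_[u,v].astype(float).reshape(-1,1,2),K,D).reshape(-1,2)
    return (np.c_[n,np.ones(len(n))]*d[v,u][:,None]-t)@R
def fit(P):
    A=np.c_[P[:,:2]-P[:,:2].mean(0),np.ones(len(P))]
    for _ in range(4):
        c,*_=np.linalg.lstsq(A,P[:,2],rcond=None);r=P[:,2]-A@c;k=abs(r)<2.5*r.std();A,P=A[k],P[k]
    return len(P),c.round(4),r.std().round(5)
P=cloud(np.load("pics/w_held.npy"),W)
r=np.hypot(*(P-b)[:,:2].T)
m=(r>.0145)&(r<.0205)&(abs(P[:,2]-b[2]-.022)<.008)
print("foot top plane n,(sx,sy,z-b)",fit(P[m]-[0,0,b[2]+.022]), "angles",np.percentile(np.degrees(np.arctan2(*(P[m]-b)[:,1::-1].T)),[0,25,50,75,100]).round())
m=(P[:,2]>.04)&(P[:,2]<.06)&(abs(P[:,0]-.48)<.04)&(abs(P[:,1]-.207)<.055)&(np.hypot(P[:,0]-.4985,P[:,1]-.2075)>.032)
print("block top",fit(P[m]))
# handle axis via scene depth
S=cloud(np.load("pics/s_held.npy"),cam("scene"))
m=(np.hypot(*(S-b)[:,:2].T)<.024)&(abs(S[:,2]-b[2]-.011)<.02);print("scene foot pts",m.sum(),(S[m]-b).round(3)[::6].tolist())
```

```text
foot top plane n,(sx,sy,z-b) (1108, array([ 0.0029, -0.0057,  0.0006]), np.float64(0.00058)) angles [-180. -131.   74.  132.  179.]
block top (8092, array([-0.0006,  0.0003,  0.051 ]), np.float64(0.00064))
scene foot pts 242 [[-0.001, -0.021, 0.024], [0.004, -0.019, 0.023], [-0.02, 0.007, 0.023], [-0.016, 0.005, 0.021], [0.007, -0.013, 0.021], [0.016, -0.014, 0.024], [-0.006, 0.011, 0.028], [0.016, -0.011, 0.023], [-0.001, 0.012, 0.03], [0.018, -0.009, 0.022], [0.012, 0.003, 0.029], [-0.007, 0.014, 0.023], [0.017, -0.004, 0.023], [0.01, 0.007, 0.028], [-0.004, 0.013, 0.021], [0.019, -0.008, 0.017], [0.012, 0.004, 0.022], [0.003, 0.013, 0.023], [0.016, -0.015, 0.005], [0.017, 0.003, 0.022], [0.007, 0.011, 0.021], [-0.002, 0.021, 0.022], [0.021, 0.0, 0.02], [0.013, 0.01, 0.022], [0.004, 0.02, 0.023], [0.022, -0.001, 0.016], [0.016, 0.011, 0.022], [0.006, 0.02, 0.022], [0.019, -0.006, 0.005], [0.018, 0.01, 0.019], [0.008, 0.019, 0.019], [0.021, -0.001, 0.007], [0.017, 0.012, 0.016], [0.006, 0.02, 0.014], [0.019, 0.003, 0.006], [0.014, 0.016, 0.014], [-0.001, 0.021, 0.006], [0.016, 0.012, 0.008], [0.004, 0.02, 0.004], [0.015, 0.015, 0.006], [0.014, 0.014, 0.001]]
```

The foot is level to within 0.006 rad and sits where expected. Now the press, guarded by force.

```bash
cat >> h.py <<'E'
def fz(n=4,dt=.04):
    f=[]
    for _ in range(n): ctrl.pause(dt);f.append(get_state()["contact_force"][2])
    return float(np.mean(f))
E
python3 - <<'E'
from h import *
XY=[.4985,.2075]
ctrl.movel(XY+[.112],max_speed=.12);ctrl.pause(.3);b=fz(8);print("bias",b)
json={"b":b};np.save("pics/b.npy",b)
ctrl.movel(XY+[.101],max_speed=.04)
z=.101
while z>.0775:
    F=fz(3)-b;s=get_state();print(round(s["time"],2),round(z,4),np.round(s["tcp_pos"],4),round(F,1),np.round(s["contact_force"][:2],1),np.round(s["wrist_torque"],2))
    if F>15 or (z<.0835 and F>13.5): break
    z-=.001 if z>.0845 else .0004
    ctrl.movel(XY+[z],max_speed=.02)
np.save("pics/z.npy",z)
E
```

```text
bias -2.2069336745008705
11.26 0.101 [0.4986 0.2075 0.101 ] 0.2 [-0.  -0.3] [ 0.02  0.01 -0.  ]
11.63 0.1 [0.4985 0.2075 0.1   ] 0.1 [-0.2  0.8] [-0.06 -0.02  0.06]
12.01 0.099 [0.4985 0.2075 0.099 ] -0.3 [-0.2  0.5] [ 0.01 -0.01 -0.02]
12.38 0.098 [0.4985 0.2075 0.098 ] -0.2 [ 0.3 -0.4] [-0.04  0.05 -0.01]
12.76 0.097 [0.4985 0.2075 0.097 ] -0.3 [-0.7 -0.3] [0.   0.04 0.03]
13.13 0.096 [0.4985 0.2075 0.096 ] -0.4 [-0.  -0.2] [ 0.03  0.02 -0.01]
13.51 0.095 [0.4985 0.2076 0.0951] 1.4 [0.8 0.3] [ 0.01  0.08 -0.  ]
13.88 0.094 [0.4985 0.2076 0.094 ] 2.3 [-0.3 -0.4] [ 0.13  0.19 -0.02]
14.26 0.093 [0.4986 0.2076 0.0932] 5.4 [-1.6  0.7] [0.09 0.26 0.  ]
14.63 0.092 [0.4986 0.2076 0.0922] 7.4 [-1.1 -0.5] [0.08 0.37 0.03]
15.01 0.091 [0.4986 0.2076 0.0912] 7.0 [-1.5  0.5] [ 0.07  0.35 -0.07]
15.38 0.09 [0.4986 0.2076 0.0902] 8.2 [-1.4  0.5] [-0.02  0.36  0.01]
15.76 0.089 [0.4986 0.2076 0.0892] 8.0 [-0.9 -0.1] [ 0.02  0.34 -0.03]
16.13 0.088 [0.4986 0.2076 0.0882] 7.9 [-1.5  0.2] [ 0.06  0.44 -0.03]
16.51 0.087 [0.4986 0.2076 0.0873] 8.5 [-2.6 -0.2] [-0.01  0.47 -0.01]
16.88 0.086 [0.4986 0.2076 0.0863] 8.5 [-0.8 -0.1] [-0.02  0.42 -0.  ]
17.26 0.085 [0.4986 0.2076 0.0853] 9.0 [-1.8 -0.5] [ 0.06  0.43 -0.02]
17.63 0.084 [0.4986 0.2076 0.0844] 9.4 [-1.1 -0.4] [-0.01  0.46 -0.02]
18.01 0.0836 [0.4987 0.2076 0.084 ] 10.0 [-0.9  0.1] [-0.02  0.5  -0.02]
18.38 0.0832 [0.4986 0.2076 0.0837] 10.5 [-2.1 -1.2] [-0.    0.52 -0.03]
18.76 0.0828 [0.4987 0.2076 0.0833] 10.1 [-2.5  0.4] [-0.04  0.52 -0.04]
19.13 0.0824 [0.4986 0.2076 0.0829] 10.1 [-2.1 -0.3] [-0.04  0.52  0.01]
19.51 0.082 [0.4987 0.2076 0.0825] 10.8 [-2.   0.6] [-0.02  0.54 -0.07]
19.88 0.0816 [0.4987 0.2076 0.0822] 11.0 [-1.7 -1. ] [-0.02  0.6  -0.08]
20.26 0.0812 [0.4987 0.2076 0.082 ] 14.2 [-2.4  0.2] [-0.14  0.76 -0.03]
```

```bash
cat >> h.py <<'E'
def cloud(d,C):
    K,D,R,t=C;v,u=np.nonzero(d>0)
    n=cv2.undistortPoints(np.c_[u,v].astype(float).reshape(-1,1,2),K,D).reshape(-1,2)
    return (np.c_[n,np.ones(len(n))]*d[v,u][:,None]-t)@R
def fit(P):
    A=np.c_[P[:,:2]-P[:,:2].mean(0),np.ones(len(P))]
    for _ in range(4):
        c,*_=np.linalg.lstsq(A,P[:,2],rcond=None);r=P[:,2]-A@c;k=abs(r)<2.5*r.std();A,P=A[k],P[k]
    return len(P),c.round(4),r.std().round(5)
def foot_plane(name):
    s=get_state();b=np.array(s["tcp_pos"])-[0,0,.05];im,d,W=grab("wrist",name);P=cloud(d,W);r=np.hypot(*(P-b)[:,:2].T)
    m=(r>.0145)&(r<.0205)&(abs(P[:,2]-b[2]-.022)<.006);return fit(P[m]-[0,0,b[2]+.022])
E
python3 - <<'E'
from h import *
b=float(np.load("pics/b.npy"));z=float(np.load("pics/z.npy"));XY=[.4985,.2075]
print(foot_plane("w_p1"))
while z>.0775:
    F=fz(4)-b;s=get_state();print(round(s["time"],2),round(z,4),np.round(s["tcp_pos"],4),round(F,1),np.round(s["contact_force"][:2],1),np.round(s["wrist_torque"],2))
    if F>19: break
    z-=.0003 if F<17 else .00015
    ctrl.movel(XY+[z],max_speed=.02)
for _ in range(6): print(round(fz(4,.05)-b,1),end=" ")
print(foot_plane("w_p2"),get_state()["time"]);np.save("pics/z.npy",z)
E
```

```text
(1102, array([-0.0086, -0.0065,  0.0007]), np.float64(0.00057))
20.48 0.0812 [0.4987 0.2076 0.0821] 13.9 [-3.3 -0.7] [-0.12  0.76 -0.  ]
20.89 0.0809 [0.4988 0.2076 0.082 ] 16.5 [-2.5 -1.8] [-0.2   0.9  -0.02]
21.31 0.0806 [0.4988 0.2076 0.082 ] 18.7 [-3.5 -1.4] [-0.28  1.03 -0.01]
21.73 0.0805 [0.4989 0.2076 0.0819] 19.7 [-3.7 -1.1] [-0.37  1.13 -0.01]
20.1 20.5 20.3 20.5 19.8 20.6 (1095, array([-0.0101, -0.0024,  0.0007]), np.float64(0.00055)) 22.975
```

Run:
```python
from h import *
print(get_state()["eef_rot"].round(4) if hasattr(get_state()["eef_rot"],"round") else get_state()["eef_rot"])
ctrl.movel([.4985,.2075,.11],max_speed=.05);ctrl.movel([.4985,.2075,.17],max_speed=.15);ctrl.movel([.56,.2075,.19],max_speed=.2);ctrl.pause(.3)
print("foot",foot_plane("w_after"),get_state()["time"])
W=cam("wrist",get_state());P=0
ds=[np.load("pics/w_after.npy")]+[vision.grab_frame("wrist")[1] for _ in range(3)]
P=np.vstack([cloud(d,W) for d in ds])
r=np.hypot(P[:,0]-.4985,P[:,1]-.2075)
m=(r<.021)&(P[:,2]>.02)&(P[:,2]<.05);print("tablet",m.sum(),fit(P[m]))
m=(r>.033)&(r<.055)&(P[:,2]>.04)&(P[:,2]<.06);print("block",m.sum(),fit(P[m]))
im=cv2.imread("pics/w_after.png");c=w2p(W,[[.4985,.2075,.05]])[0].astype(int);print(c)
x0,y0=max(c[0]-50,0),max(c[1]-40,0);cv2.imwrite("pics/after.png",cv2.resize(im[y0:y0+85,x0:x0+100],None,fx=7,fy=7,interpolation=cv2.INTER_CUBIC))
# the same patch seen earlier, before pressing
z=np.load("pics/cm.npz");P=cloud(np.load("pics/w_meter.npy"),(z["K"],z["D"],z["R"],z["t"]));r=np.hypot(P[:,0]-.4985,P[:,1]-.2075)
m=(r<.021)&(P[:,2]>.02)&(P[:,2]<.06);print("tablet before",fit(P[m]))
```

```text
[7.e-04 1.e-04 1.e+00 2.e-04]
foot (1116, array([-0.0016, -0.0066,  0.0006]), np.float64(0.00058)) 25.0917
tablet 6725 (6599, array([-0.0026, -0.0037,  0.0329]), np.float64(0.00068))
block 33202 (32533, array([-0.0006,  0.0004,  0.051 ]), np.float64(0.00067))
[274 133]
tablet before (1081, array([-0.0858,  0.0709,  0.0443]), np.float64(0.00065))
```

View pics/after.png

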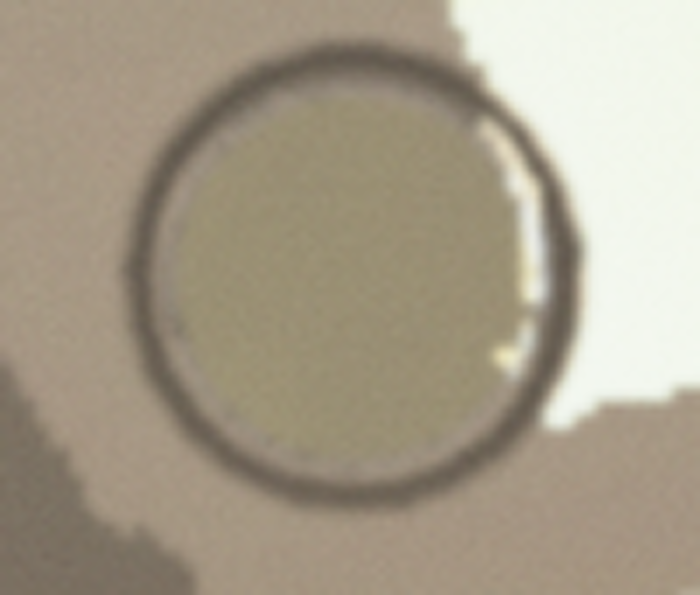

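The tablet is level to within 0.005 rad and its face is 18.1 mm below the block top. The picture shows it centred and intact around (350,270). Next I place the tamper in the smallest dish.

Run:
```python
from h import *
X,Y=.506,-.236
ctrl.movel([X,.15,.19],max_speed=.2);ctrl.movel([X,Y,.19],max_speed=.25);ctrl.movel([X,Y,.08],max_speed=.12);ctrl.pause(.3)
b=fz(6);z=.058;print("b",b)
ctrl.movel([X,Y,z],max_speed=.04)
while z>.051:
    F=fz(3)-b;print(round(z,4),round(F,1),end="; ")
    if F>2: break
    z-=.0005;ctrl.movel([X,Y,z],max_speed=.02)
ctrl.ungrasp();ctrl.pause(.3)
ctrl.movel([X,Y,.13],max_speed=.08);ctrl.movel([X-.01,Y,.24],max_speed=.2)
im,d,W=grab("wrist","w_end");t,_,_=grab("top","t_end");P=cloud(d,W)
m=(P[:,2]>.095)&(P[:,2]<.107)&(np.hypot(P[:,0]-X,P[:,1]-Y)<.03);print("handle top",m.sum(),np.median(P[m],0).round(4),get_state()["time"])
m=(P[:,2]>.023)&(P[:,2]<.03)&(np.hypot(P[:,0]-X,P[:,1]-Y)<.03);print("foot top",fit(P[m]))
c=w2p(W,[[X,Y,.03]])[0].astype(int)
a=cv2.resize(im[c[1]-60:c[1]+60,c[0]-60:c[0]+60],(420,420),interpolation=cv2.INTER_CUBIC)
cv2.imwrite("pics/end.png",np.hstack([a,cv2.resize(t[100:320,180:420],None,fx=1.5,fy=1.909)]))
```

```text
b -2.77326187726162
0.058 1.0; 0.0575 1.0; 0.057 0.4; 0.0565 0.2; 0.056 0.7; 0.0555 0.2; 0.055 0.3; 0.0545 0.3; 0.054 8.1; handle top 582 [ 0.5056 -0.2368  0.1015] 35.7417
foot top (503, array([-0.0039,  0.0021,  0.027 ]), np.float64(0.00074))
```

View pics/end.png

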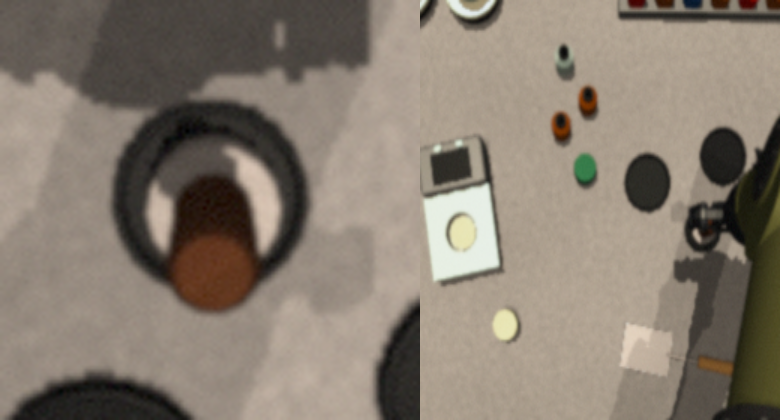

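The tamper stands upright and centred in the smallest dish at (210,200) in the left crop, with its handle top at 0.101 m. The bystanders that show have not moved.

```bash
python3 -c "
from station import ticket
print(ticket.close_job())"
```

```text
the job is handed in; nothing more can be done
None
```

The sample is fully down and level after about 20 N held for over a second (highest reading 20.6 N), the tamper stands released and upright in the smallest dish, and the job was handed in at about 36 s; the bystanders visible in the last picture had not moved, though the beaker and chip box were out of view.

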